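Feel for the slim end of a spacer bar and clamp it in its cradle

TASK

Put the spacer bar with the black-dipped ends in the bench cradle so that it can be sanded: its ends look alike, but one is slimmer, which you can tell by feel, and that end belongs at the clamp. Lay the bar level, centred and fully home in both saddles, then push the clamp arm with the red ball over its centre so that it drops shut on the bar. Let go of everything and leave the other things on the table where they are.

Things in the scene. Friction and masses are not known exactly. Their poses are not given: they have to be found in the camera images.
- bar: Loose spacer bar of pale wood, 112 mm long (x), 33 wide (y), 30 high (z), about 120 g, lying flat; origin at its centre. The last 25 mm at both ends are dipped black. One dipped end is stepped in 3.5 mm on both sides, so only 26 mm wide (still 30 high); the other is 33 wide like the middle. x lies along the bar; which end is slim is not told: feel it, e.g. by pinching across an end.
- cradle_seat (a point): Where the centre of the bar belongs: 43 mm above the table, midway between the two aluminium saddles of the fixed cradle. x runs along the cradle, away from the clamp; z up. Between the saddles (74 mm clear) there is only the base board, 10 mm thick and 100 mm wide: room for fingers beside the middle of the bar.
- saddle_clamp (a point): Centre of the slot floor of the saddle at the clamp end, 44 mm to the -x side of cradle_seat, 28 mm above the table. Saddle 14 mm long (x); slot 29.6 mm wide, takes only the slim end. Slot sides upright for 8 mm, then flaring out 6 mm a side up to 48 mm above the table. With the bar the wrong way round this end stays about 10 mm too high.
- saddle_far (a point): Centre of the slot floor of the other saddle, 44 mm to the +x side of cradle_seat, 28 mm above the table; 14 mm long, slot 37 mm wide, with the same flaring sides.
- clamp (a joint): Hinge angle of the weighted clamp arm, rad. 0: open, leaning 25 degrees back past upright, away from the bar; 0.43: upright; about 2.0: level, its rubber pad on the bar's clamp-side end; 2.12: stop with no bar. Its yellow weight (32 x 44 mm drum behind its lower half) makes it over-centre at about 0.75: short of that it falls back open, past it it falls shut. The push takes 1 to 3 N at the ball.
- clamp_hinge (a point): Hinge axis of the clamp: level, across the cradle, 112 mm to the -x side of cradle_seat, 70 mm above the table, on a dark steel post 82 mm high.
- clamp_knob (a point): Centre of the red ball, 20 mm across, on the end of the clamp arm (14 x 12 mm steel bar), 80 mm from the hinge axis; it swings towards +x of cradle_seat as the clamp shuts. Open, it is 143 mm above the table and 145 mm to the -x side of cradle_seat.
- glue: Bystander, leave it alone: white glue bottle with orange cap, 56 mm across, 150 mm tall; origin under its base.
- tin: Bystander, leave it alone: green-labelled tin, 84 mm across, 100 mm tall; origin under its base.
- tape: Bystander, leave it alone: pale ring of tape lying flat, 90 mm across, 25 mm high; origin under its centre.
- hammer: Bystander, leave it alone: hammer lying on the table; its x axis runs along the handle towards the head.
- waxpot: Bystander, leave it alone: small amber pot with a brass lid, 44 mm across, 40 mm tall; origin under its base.
- offcut: Bystander, leave it alone: dark wood offcut 50 x 140 x 30 mm, long in its y, lying flat; origin under its centre.
- mandrel: Bystander, leave it alone: black tapered forming cone, 80 mm across at the foot, 190 mm tall; origin under its base.
Things that resemble listed ones, but are neither listed nor needed, are in the scene too. There is more than one size of the bar; the job needs the smallest.

How it is judged:
On the way, in this order (a step that is already met when the one before it is completed fails the run):
1. the bar lies fully home in the cradle, slim end at the clamp, while the clamp is still open (x of bar in the frame of cradle_seat between -0.008 and 0.008 m and y of bar in the frame of cradle_seat between -0.005 and 0.005 m and z of bar in the frame of cradle_seat between -0.003 and 0.003 m and angle between the x axis of bar and the x axis of cradle_seat, either way round below 0.09 rad and angle between the z axis of bar and the z axis of cradle_seat, either way round below 0.06 rad and linear speed of bar below 0.02 m/s and value of joint clamp below 0.6 rad), for 0.2 s.
2. the clamp is shut on the seated bar (x of bar in the frame of cradle_seat between -0.008 and 0.008 m and y of bar in the frame of cradle_seat between -0.005 and 0.005 m and z of bar in the frame of cradle_seat between -0.003 and 0.003 m and angle between the x axis of bar and the x axis of cradle_seat, either way round below 0.09 rad and angle between the z axis of bar and the z axis of cradle_seat, either way round below 0.06 rad and linear speed of bar below 0.02 m/s and value of joint clamp above 1.9 rad), for 0.2 s.
At the end, for the whole second after the job is handed in: Bar at rest with its centre within 8 mm lengthwise, 5 mm sideways and 3 mm in height of cradle_seat, along the cradle within 0.09 rad, level within 0.06 rad (possible only with the slim end at the clamp); clamp arm shut on it (joint above 1.9 rad) and still (all of step 2 and velocity of joint clamp below 0.1 rad/s); the robot touches nothing.
It fails at once if one of the bystanders listed is pushed more than 40 mm from its place (distance of any of glue, tin, tape, hammer, waxpot, offcut, mandrel from where it was at the start of the episode above 0.04 m).
It also fails if it takes over 61 s, if anything falls off the work surface, if the arm or the gripper's body presses on something with over 40 N, if the wrist force passes 120 N, or if a joint passes its speed limit or range.

ROBOT

A 6-joint arm with a two-finger parallel gripper is mounted at the origin on the work surface. World frame = base frame: x ahead of the robot, y to its left, z up, the work surface at z = 0. Lengths are in m, angles in rad, forces in N, time in s.
With the tool pointing down it reaches from about 0.4 to 0.825 m from the base axis. Payload 7 kg.
Tool frame: the origin (TCP) lies at the very end of the fingers, on their centre line; the grasp point (between the pads) lies 19 mm behind it (r.grasp_offset is the distance from the TCP to the grasp point, in m); z points along the fingers, y is the line along which they close (so a half turn about z gives the same grasp; the last joint's range is limited). The gripper opens to 85 mm and grips with 20 to 120 N. Pads are 22 mm wide; open, the fingers measure 114 mm over their backs; the gripper's body (76 mm by 85 mm) begins 54 mm behind the grasp point. The pads swing forward as they close: fully open they stand 13 mm farther back than shut.
Start: joints at [1.482, 0.359, 0.012, 0, -1.224, -0.288], TCP at [0.248, 0.628, 0.231] pointing down, gripper open.
Joint ranges: [-3.07, 3.07], [-1.43, 2.12], [-1.02, 1.25], [-3.03, 1.67], [-3.05, -0], [-3.03, 3.03]. Speed limits (rad/s): [2.39, 2.39, 3.01, 3.14, 3.14, 3.14].

INTERFACE

Orientations are given as a unit quaternion [x, y, z, w].
In Python, from plant import status, eyes, r gives the robot as it stands. The module is installed in compiled form; this text tells all that it offers.
- The arm moves only by the tool step_arm, never from a script. Its argument "motion" is a list that holds one entry, the list of rows, each a list of 7 numbers: the turn, a rotation vector about the tool's x, y, z in rad, then the shift along the tool's x, y, z in mm, then the closure in counts, from 0 (fully open) to 255 (shut). In form: [[[ax, ay, az, dx, dy, dz, claw], ...]]. A call has 1 to 5 rows; each row is the pose to reach, as a shift and turn from the pose commanded when the call began, along the tool's axes at that moment; what a row does not reach only later rows make up. A row lasts 1/12 s, in which the tool goes at most 41.7 mm and 7.16 degrees, less where a joint would pass 70% of its speed; a pose out of reach is approached as far as the arm can. A call with a gripper value outside its range is refused whole. The fingers move at their own pace and stop on an object; "grip_force" is the grip in N (left out, the last holds). Time passes only in rows, so rows that repeat a pose let the fingers close. It gives the time, the measured TCP pose, the force, the opening and the grip force at its end, in the units of the state.
- status.read_state(): the state, without advancing time (a new reading comes with each control period).
- eyes.snapshot(name): name is "scene" or "top"; returns the picture (480x640x3 uint8, red, green, blue); there is no depth.
- eyes.camera_params(name): a dict with "mtx" (3x3 intrinsics, pixels), "dist_coeffs" ([k1, k2, p1, p2, k3] as OpenCV has them; the pictures are not rectified), "R" (3x3) and "t" (3): a world point X has camera coordinates R X + t. Camera axes: x right, y down, z forward; pixel columns grow to the right and rows downward; lengths in m; the calibration is good to about 2 mm. A picture is of the moment at which its call begins. camera_params takes no time and is no camera call.
- r.sign_off(): hands the job in; it is judged then, once.
The state is a dict: "t": time; "qpos": joint angles; "joint_velocities": joint speeds; "tau": joint torques, N m; "eef_pos": TCP position; "tcp_rot": TCP orientation; "contact_force": force on the tool from outside, world axes, zero at the start; "torque": the same for the moment, N m; "gripper_width": opening from 0.0 (shut) to 1.0 (fully open); "finger_force": force on a finger pad.
Only numpy, scipy, OpenCV 4.12 (cv2) and the standard library are available. Lean on these libraries where they do the work, as an engineer would, in place of code of your own. Each camera call takes 0.05 s, during which the arm holds its last target. There are 200 camera calls.

## Working session

There is one attempt and no reset: what is moved stays moved. The work goes in short steps, Python scripts to look and compute and a tool call to move; the robot and the scene stay as the last step left them, time stands still between calls to the robot, and variables do not carry over. Pictures are saved under pics/ and viewed, at most 13 in all, crops included, and the job is handed in when it is done.

Besides the shell and the picture viewer there is one more tool, called after "Call:" in YAML: its name, and indented under it one key for each argument. step_arm: Moves the arm, as the interface text tells. Its arguments: {"type":"object","properties":{"motion":{"type":"array"},"grip_force":{"type":"number"}},"required":["motion"]}

```bash
mkdir -p pics
python3 - <<'E'
from plant import status, eyes, r
import cv2,numpy as np
for n in("scene","top"):
    im=eyes.snapshot(n); cv2.imwrite(f"pics/{n}0.png",im[:,:,::-1])
    p=eyes.camera_params(n); print(n,np.round(p["mtx"],1).tolist(),np.round(p["dist_coeffs"],3),"C",np.round(-p["R"].T@p["t"],3),np.round(p["R"],2).tolist())
print(status.read_state(), r.grasp_offset)
E
```

```text
scene [[435.6, 0.0, 315.5], [0.0, 435.6, 247.4], [0.0, 0.0, 1.0]] [-0.001  0.     0.     0.     0.   ] C [ 0.903 -0.398  0.771] [[0.76, 0.65, -0.01], [0.46, -0.56, -0.69], [-0.45, 0.52, -0.73]]
top [[562.6, 0.0, 317.5], [0.0, 562.6, 238.4], [0.0, 0.0, 1.0]] [-0.056  0.     0.     0.     0.   ] C [0.405 0.075 1.52 ] [[0.0, -1.0, 0.0], [-1.0, -0.0, -0.06], [0.06, -0.0, -1.0]]
{'t': 0.1, 'qpos': array([ 1.48207880e+00,  3.59308192e-01,  1.11466935e-02, -2.70463737e-04,
       -1.22409942e+00, -2.88064622e-01]), 'joint_velocities': array([ 4.00131132e-04, -2.99094366e-03,  2.03240894e-05,  5.19048980e-04,
       -7.79330161e-04,  9.02640584e-04]), 'tau': array([-1.12064747e-03, -5.84763765e+01,  2.94110030e+01,  6.95456967e+00,
       -3.16588194e-03,  1.87704563e-05]), 'eef_pos': array([0.24825471, 0.62723002, 0.23046716]), 'tcp_rot': array([ 9.82297928e-01, -1.87323858e-01, -5.36508766e-05,  7.41316167e-04]), 'contact_force': array([-0.14199915, -0.36921345, -0.70911489]), 'torque': array([ 0.0202143 ,  0.04810963, -0.04836524]), 'finger_force': 0.0, 'gripper_width': 0.9987087244415476} 0.0187
```

View pics/scene0.png

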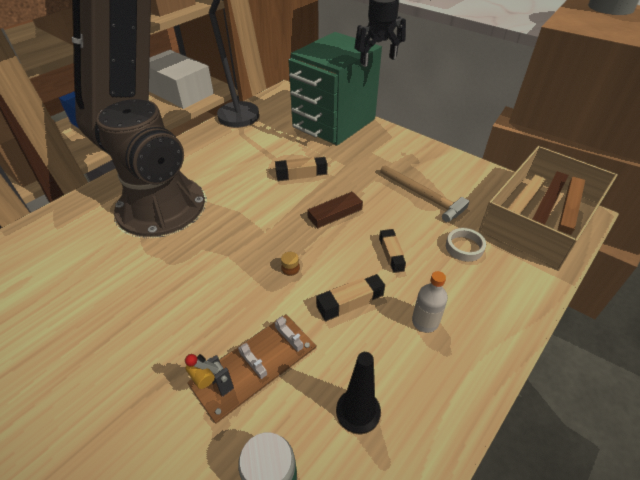

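View pics/top0.png

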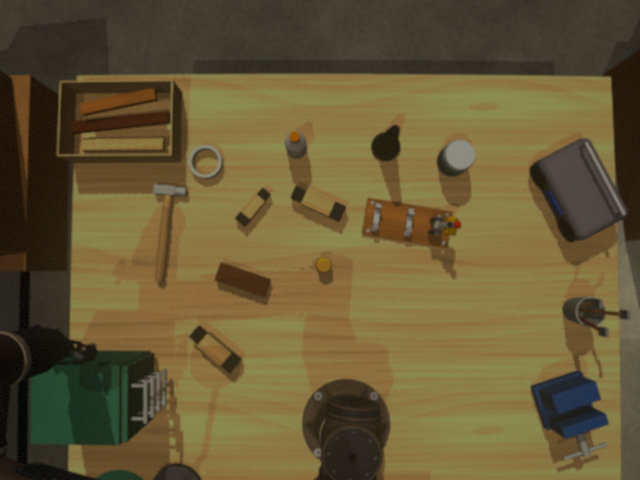

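Bar candidates in the top view are at (253,207), (319,203) and (216,350). The one at (253,207) looks smallest, about 43 px ≈ 112 mm. I'll confirm that in an enlarged crop.

```bash
cat > h.py <<'E'
from plant import status, eyes, r
import cv2,numpy as np
from scipy.spatial.transform import Rotation as R
def ray(n,uv,z):
    p=eyes.camera_params(n); q=cv2.undistortPoints(np.array([[uv]],float),p["mtx"],p["dist_coeffs"])[0,0]
    C=-p["R"].T@p["t"]; d=p["R"].T@np.array([*q,1]); return C+d*(z-C[2])/d[2]
def proj(n,X):
    p=eyes.camera_params(n); return cv2.projectPoints(np.array([X],float),cv2.Rodrigues(p["R"])[0],p["t"],p["mtx"],p["dist_coeffs"])[0][0,0]
E
python3 - <<'E'
import cv2,numpy as np
a=cv2.imread("pics/top0.png")[165:265,225:475]; b=cv2.imread("pics/scene0.png")
A=cv2.resize(a,(800,320),interpolation=cv2.INTER_CUBIC)
B=cv2.resize(b[215:415,180:430],(350,280),interpolation=cv2.INTER_CUBIC)
B2=cv2.resize(b[220:280,365:425],(280,280),interpolation=cv2.INTER_CUBIC)
c=np.zeros((600,800,3),np.uint8); c[:320]=A; c[320:,:350]=B; c[320:,360:640]=B2
cv2.imwrite("pics/crop1.png",c)
E
```

```text
(no output)
```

View pics/crop1.png

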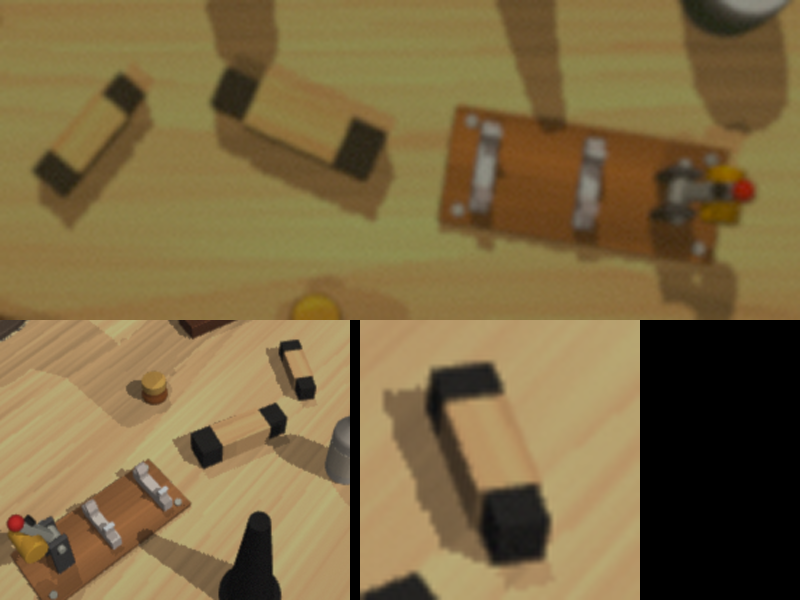

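Run:
```python
from h import *
f=lambda u,v:(225+(u+.5)/3.2-.5,165+(v+.5)/3.2-.5)
P=[ray("top",f(*q),.03)[:2] for q in [(36,168),(68,195),(147,95),(120,72)]]
print(np.round(P,4)); e1=(P[0]+P[1])/2;e2=(P[2]+P[3])/2
print("bar c",(e1+e2)/2,"len",np.linalg.norm(e1-e2),"yaw",np.arctan2(*(e1-e2)[::-1]),"w",np.linalg.norm(P[0]-P[1]),np.linalg.norm(P[2]-P[3]))
S=[ray("top",f(*q),.048)[:2] for q in [(489,123),(480,212),(597,139),(583,229)]]
sf=(S[0]+S[1])/2; sc=(S[2]+S[3])/2
print("far",sf,"clampS",sc,"d",np.linalg.norm(sf-sc),"seat",(sf+sc)/2,"yaw",np.arctan2(*(sf-sc)[::-1]))
k=ray("top",f(744,191),.143)[:2]; B=[ray("top",f(*q),.010)[:2] for q in [(457,106),(440,228),(712,263),(735,150)]]
print("knob",k,np.linalg.norm(k-(sf+sc)/2),"yaw seat-knob",np.arctan2(*((sf+sc)/2-k)[::-1]))
print("board",np.round(B,4),"yaws",[np.arctan2(*d[::-1]) for d in (B[0]-B[3],B[1]-B[2])], "mid long", (B[0]+B[1]-B[2]-B[3]))
# scene check of seat, bar
print(proj("scene",[*((sf+sc)/2),.043]),proj("scene",[*((e1+e2)/2),.03]),proj("scene",[*e1,.03]),proj("scene",[*e2,.03]))
for n,xy in dict(glue=(295,140),tape=(206,162),ham=(165,190)).items(): print(n,ray("top",xy,.03))
```

```text
[[0.5462 0.2915]
 [0.5237 0.2646]
 [0.6073 0.1995]
 [0.6266 0.2221]]
bar c [0.57595938 0.24442914] len 0.10607256382697794 yaw 2.4547174003749803 w 0.03503576798062014 0.02976902376730084
far [ 0.5453178  -0.07955091] clampS [ 0.53184914 -0.16630395] d 0.08779233275711293 seat [ 0.53858347 -0.12292743] yaw 1.4167729927905948
knob [ 0.51840863 -0.26967166] 0.1481245833125168 yaw seat-knob 1.434169817541725
board [[ 0.601  -0.0606]
 [ 0.4978 -0.0458]
 [ 0.4685 -0.2751]
 [ 0.5641 -0.2958]] yaws [np.float64(1.4153710711441176), np.float64(1.4437795283161194)] mid long [0.06613574 0.46448827]
[269.11235206 338.83071294] [391.48458594 245.70256396] [385.01008083 230.1047234 ] [398.43162868 262.43948589]
glue [0.75425063 0.13494012 0.03      ]
tape [0.69467961 0.37346622 0.03      ]
ham [0.61916339 0.4826753  0.03      ]
```

The crop confirms it: the bar at (253,207) measures about 106 × 33 mm and the neighbour is clearly larger. Its upper-right end looks slimmer. I'll go there and pinch it to check.

```bash
cat >> h.py <<'E'
def plan(x,y,z,psi):
    s=status.read_state(); M=R.from_quat(s["tcp_rot"]).as_matrix()
    T=np.array([[np.cos(psi),np.sin(psi),0],[np.sin(psi),-np.cos(psi),0],[0,0,-1.]]).T
    d=M.T@(np.array([x,y,z])-s["eef_pos"])*1000
    print("turn",np.round(R.from_matrix(M.T@T).as_rotvec(),3),"shift",np.round(d,1),"|",round(float(np.linalg.norm(d))))
E
python3 -c "
from h import *
plan(.611,.216,.15,-.687)"
```

```text
turn [ 0.001 -0.     0.31 ] shift [488.6 248.8  80.9] | 554
```

Call:
step_arm:
  motion:
    - [[0,0,0.06,35,18,6,0],[0,0,0.12,70,36,12,0],[0,0,0.18,105,54,17,0],[0,0,0.25,140,72,23,0],[0,0,0.31,175,90,29,0]]

```text
t: 0.52
eef_pos: [0.3786, 0.4779, 0.2018]
tcp_rot: [0.941, -0.338, -0.0, 0.0]
contact_force: [1.2, 0.9, -0.3]
gripper_width: 1.0
finger_force: 0.0
```

```bash
python3 -c "
from h import *
plan(.611,.216,.15,-.687)"
```

```text
turn [ 0.001 -0.    -0.003] shift [345.9  54.1  51.8] | 354
```

Call:
step_arm:
  motion:
    - [[0,0,0,38,6,6,0],[0,0,0,76,12,12,0],[0,0,0,114,18,17,0],[0,0,0,152,24,23,0],[0,0,0,190,30,28,0]]

```text
t: 0.93
eef_pos: [0.5066, 0.3341, 0.1737]
tcp_rot: [0.942, -0.337, -0.0, 0.0]
contact_force: [0.3, 0.8, -0.3]
gripper_width: 0.999
finger_force: 0.0
```

Call:
step_arm:
  motion:
    - [[0,0,0,38,6,6,0],[0,0,0,76,12,12,0],[0,0,0,114,18,17,0],[0,0,0,154,24,23,0],[0,0,0,154,24,23,0]]

```text
t: 1.35
eef_pos: [0.6123, 0.2143, 0.1491]
tcp_rot: [0.941, -0.339, -0.001, 0.001]
contact_force: [-1.3, 1.4, 0.6]
gripper_width: 1.0
finger_force: 0.0
```

```bash
python3 -c "
from h import *
plan(.611,.216,.15,-.687)
a=eyes.snapshot('top')[150:270,200:340]; b=eyes.snapshot('scene')[150:320,330:470]
c=np.zeros((480,800,3),np.uint8); c[:343,:400]=cv2.resize(a,(400,343),interpolation=2); c[:480,400:795]=cv2.resize(b,(395,480),interpolation=2)
cv2.imwrite('pics/c2.png',c[:,:,::-1])"
```

```text
turn [ 0.003  0.    -0.005] shift [-2.1 -0.5 -0.9] | 2
```

View pics/c2.png

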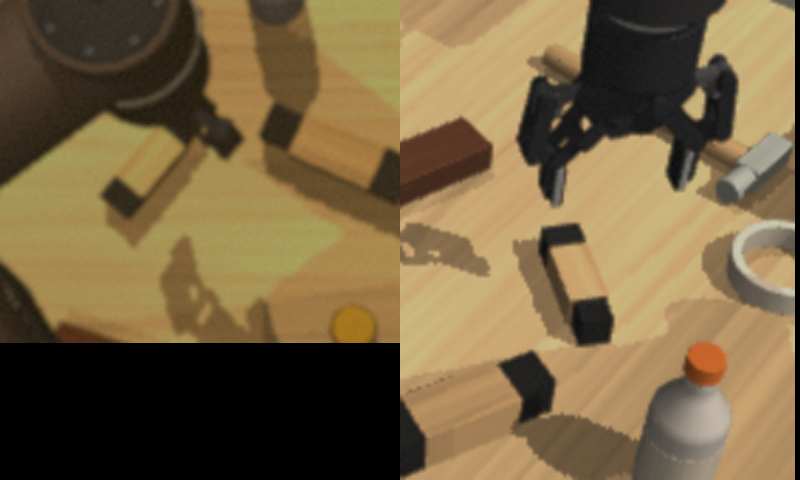

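The gripper sits over the near (upper-right) end and lines up with it, so I'll descend and pinch lightly.

Call:
step_arm:
  motion:
    - [[0,0,0,-1,0,35,0],[0,0,0,-2,0,70,0],[0,0,0,-2,0,105,0],[0,0,0,-2,0,130,0],[0,0,0,-2,0,142,0]]
  grip_force: 20

```text
t: 1.87
eef_pos: [0.6055, 0.2209, 0.0058]
tcp_rot: [0.942, -0.336, -0.002, 0.002]
contact_force: [-1.4, 0.1, -0.8]
gripper_width: 1.0
finger_force: 0.0
```

Call:
step_arm:
  motion:
    - [[0,0,0,0,0,0,0],[0,0,0,0,0,0,100],[0,0,0,0,0,0,200],[0,0,0,0,0,0,200],[0,0,0,0,0,0,200]]

```text
t: 2.28
eef_pos: [0.6091, 0.2217, 0.0112]
tcp_rot: [0.942, -0.337, 0.001, -0.001]
contact_force: [-0.5, -0.1, 0.1]
gripper_width: 0.452
finger_force: 0.0
```

Call:
step_arm:
  motion:
    - [[0,0,0,0,0,0,200],[0,0,0,0,0,0,200],[0,0,0,0,0,0,200],[0,0,0,0,0,0,200],[0,0,0,0,0,0,200]]

```text
t: 2.7
eef_pos: [0.6091, 0.2215, 0.011]
tcp_rot: [0.942, -0.337, 0.001, -0.001]
contact_force: [-2.0, 0.4, 5.6]
gripper_width: 0.297
finger_force: 22.7
```

The opening is 0.297 (≈25.5 mm), so this is the slim end. I'll open, slide to the middle and grasp there, expecting about 0.39.

Call:
step_arm:
  motion:
    - [[0,0,0,0,0,0,0],[0,0,0,0,0,0,0],[0,0,0,0,0,0,0],[0,0,0,0,0,0,0],[0,0,0,0,0,0,0]]

```text
t: 3.12
eef_pos: [0.6081, 0.2208, 0.0092]
tcp_rot: [0.942, -0.337, -0.0, 0.0]
contact_force: [0.4, 0.6, -0.4]
gripper_width: 0.979
finger_force: 0.0
```

Call:
step_arm:
  motion:
    - [[0,0,0,-10,0,0,0],[0,0,0,-25,0,0,0],[0,0,0,-40,0,3,0],[0,0,0,-40,0,5,0],[0,0,0,-40,0,5,0]]
  grip_force: 50

```text
t: 3.53
eef_pos: [0.5757, 0.2474, 0.0039]
tcp_rot: [0.942, -0.336, -0.0, 0.0]
contact_force: [0.0, 0.1, -0.9]
gripper_width: 1.0
finger_force: 0.0
```

```bash
python3 -c "
from h import *
plan(.577,.2445,.006,-.687); s=status.read_state(); print(s['eef_pos'],s['gripper_width'])
b=eyes.snapshot('scene')[210:290,345:435]
cv2.imwrite('pics/c3.png',cv2.resize(b,(675,600),interpolation=2)[:,:,::-1])"
```

```text
turn [0.001 0.    0.002] shift [ 2.8  1.4 -2.1] | 4
[0.57571125 0.24735929 0.00388488] 0.999884256025981
```

View pics/c3.png

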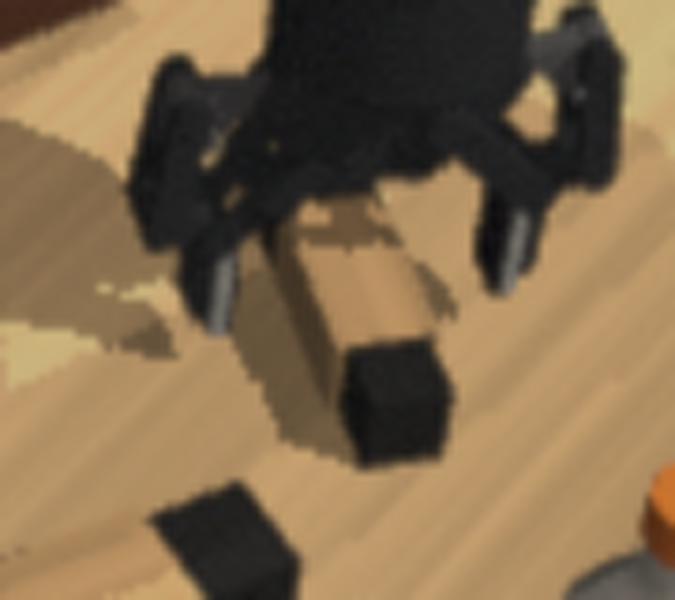

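```bash
python3 -c "
from h import *
f=lambda u,v:(345+(u+.5)/7.5-.5,210+(v+.5)/7.5-.5)
d=np.array([np.cos(-.687),np.sin(-.687)])
for q,z,o in [((402,462),0,56),((391,344),.03,31)]:
    p=ray('scene',f(*q),z)[:2]; print(p,'centre',p-d*o/1000, 'rel tcp along/perp', (p-np.array([.5757,.2474]))@d*1000,(p-np.array([.5757,.2474]))@[d[1],-d[0]]*1000)
"
```

```text
[0.61958595 0.2124424 ] centre [0.57628943 0.24795875] rel tcp along/perp 56.1013471989269 -0.805828659293169
[0.60222512 0.22629771] centre [0.57825741 0.24595855] rel tcp along/perp 33.89146406989744 -0.5074953306245344
```

The TCP is within about 2 mm of the bar centre. Now I'll grip.

Call:
step_arm:
  motion:
    - [[0,0,0,1,0,-2,100],[0,0,0,1,0,-2,200],[0,0,0,1,0,-2,200],[0,0,0,1,0,-2,200],[0,0,0,1,0,-2,200]]

```text
t: 4.0
eef_pos: [0.5785, 0.2456, 0.0067]
tcp_rot: [0.942, -0.337, 0.0, -0.0]
contact_force: [0.8, -0.5, -1.7]
gripper_width: 0.375
finger_force: 50.6
```

Call:
step_arm:
  motion:
    - [[0,0,0,0,0,0,200],[0,0,0,0,0,0,200],[0,0,0,0,0,0,200],[0,0,0,0,0,0,200],[0,0,0,0,0,0,200]]

```text
t: 4.42
eef_pos: [0.5784, 0.2456, 0.0066]
tcp_rot: [0.942, -0.337, 0.0, -0.0]
contact_force: [0.8, -1.2, 3.6]
gripper_width: 0.377
finger_force: 51.2
```

Call:
step_arm:
  motion:
    - [[0,0,0,0,0,-30,200],[0,0,0,0,0,-60,200],[0,0,0,0,0,-95,200],[0,0,0,0,0,-130,200],[0,0,0,0,0,-130,200]]

```text
t: 4.83
eef_pos: [0.5811, 0.2476, 0.1435]
tcp_rot: [0.942, -0.336, 0.003, -0.004]
contact_force: [1.7, 0.9, -0.6]
gripper_width: 0.379
finger_force: 50.8
```

```bash
python3 -c "
from h import *
plan(.5385,-.123,.15,-1.717); print(status.read_state()['qpos'])"
```

```text
turn [-0.01   0.002  1.032] shift [201.7 313.7  -8.8] | 373
[ 0.71235769  0.34906367 -0.21445541  0.00202615 -0.99738121  0.17186619]
```

The opening of 0.377 at the middle confirms the first end is the slim one. It has to point towards the clamp, which is a turn of about +1.03 about tool z.

Call:
step_arm:
  motion:
    - [[0,0,0.11,18,28,-1,200],[0,0,0.22,37,57,-3,200],[0,0,0.33,56,87,-5,200],[0,0,0.44,75,117,-7,200],[0,0,0.55,95,148,-9,200]]

```text
t: 5.25
eef_pos: [0.5565, 0.0697, 0.1446]
tcp_rot: [0.813, -0.582, -0.001, 0.0]
contact_force: [1.5, -0.4, -2.0]
gripper_width: 0.374
finger_force: 50.6
```

```bash
python3 -c "
from h import *
plan(.5385,-.123,.15,-1.717)"
```

```text
turn [0.001 0.    0.475] shift [176.5  79.3  -5.4] | 194
```

Call:
step_arm:
  motion:
    - [[0,0,0.1,36,16,-3,200],[0,0,0.2,72,32,-5,200],[0,0,0.3,108,48,-5,200],[0,0,0.4,144,64,-5,200],[0,0,0.475,174,79,-5,200]]

```text
t: 5.67
eef_pos: [0.539, -0.1213, 0.1497]
tcp_rot: [-0.653, 0.757, 0.0, -0.0]
contact_force: [0.6, -1.0, -1.4]
gripper_width: 0.372
finger_force: 50.6
```

Call:
step_arm:
  motion:
    - [[0,0,0,0,0,0,200],[0,0,0,0,0,0,200]]

```text
t: 5.83
eef_pos: [0.539, -0.1209, 0.1494]
tcp_rot: [-0.654, 0.756, 0.001, -0.0]
contact_force: [0.2, -1.0, -1.8]
gripper_width: 0.378
finger_force: 50.7
```

```bash
python3 -c "
from h import *
plan(.5385,-.123,.15,-1.717); plan(.5385,-.123,.075,-1.717)"
```

```text
turn [0.001 0.    0.002] shift [ 2.1  0.2 -0.6] | 2
turn [0.001 0.    0.002] shift [ 2.1  0.1 74.4] | 74
```

Call:
step_arm:
  motion:
    - [[0,0,0,2,0,25,200],[0,0,0,2,0,50,200],[0,0,0,2,0,75,200],[0,0,0,2,0,85,200],[0,0,0,2,0,85,200]]

```text
t: 6.25
eef_pos: [0.5379, -0.1205, 0.0626]
tcp_rot: [-0.656, 0.755, 0.002, -0.002]
contact_force: [0.6, 0.7, -2.0]
gripper_width: 0.38
finger_force: 50.6
```

```bash
python3 -c "
from h import *
s=status.read_state();print(s['eef_pos'],s['contact_force'])
a=eyes.snapshot('scene')[290:420,180:330]; b=eyes.snapshot('top')[190:260,350:470]
c=np.zeros((600,800,3),np.uint8);c[:]=0
cv2.imwrite('pics/t.png',b[:,:,::-1])
c[:380,:438]=cv2.resize(a,(438,380),interpolation=2)
cv2.imwrite('pics/c4.png',cv2.resize(a,(690,598),interpolation=2)[:,:,::-1])
x=s['eef_pos']; print(x, [proj('scene',[*p,z]) for p,z in []])"
```

```text
[ 0.5378795  -0.12052814  0.06259148] [ 0.59289042  0.74542567 -1.97850773]
[ 0.5378795  -0.12052814  0.06259148] []
```

View pics/c4.png

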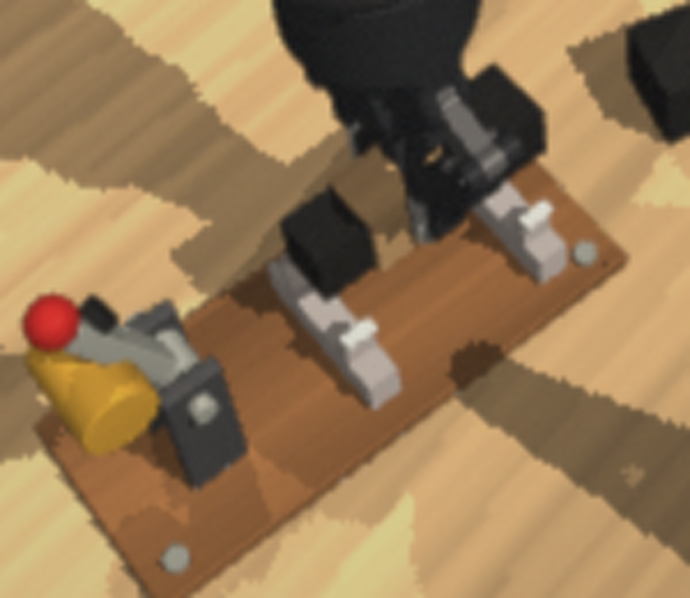

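Run:
```python
from h import *
seat=np.array([.5385,-.123]); yaw=1.425
def W(c,a,p): return np.array([c[0]+np.cos(a)*p[0]-np.sin(a)*p[1], c[1]+np.sin(a)*p[0]+np.cos(a)*p[1],p[2]])
def draw(img,n,pts,off,k,col):
    q=[proj(n,p) for p in pts]; q=np.array([((np.array(u)-off)+.5)*k-.5 for u in q])
    cv2.polylines(img,[np.round(q*16).astype(int).reshape(-1,1,2)],False,col,1,cv2.LINE_AA,4)
def saddles(img,n,off,k):
    for cx,h in((-.044,.0148),(.044,.0185)):
        for dx in(-.007,.007):
            draw(img,n,[W(seat,yaw,(cx+dx,y,z)) for y,z in((-h-.006,.048),(-h,.036),(-h,.028),(h,.028),(h,.036),(h+.006,.048))],off,k,(0,255,0))
def bar(img,n,off,k,c,a):
    for x,h in((-.056,.013),(.056,.0165)):
        draw(img,n,[W(c[:2],a,(x,y,z)) for y,z in((-h,c[2]-.015),(h,c[2]-.015),(h,c[2]+.015),(-h,c[2]+.015),(-h,c[2]-.015))],off,k,(255,255,0))
s0=cv2.imread("pics/scene0.png"); t0=cv2.imread("pics/top0.png"); tn=cv2.imread("pics/t.png"); c4=cv2.imread("pics/c4.png")
out=np.zeros((600,800,3),np.uint8)
o=np.array([235,310]);A=cv2.resize(s0[310:385,235:315],None,fx=5,fy=5,interpolation=2);saddles(A,"scene",o,5); out[:375,:400]=A
o=np.array([360,195]);B=cv2.resize(t0[195:235,360:430],None,fx=5.5,fy=5.5,interpolation=2);saddles(B,"top",o,5.5); out[375:595,:385]=B
s=status.read_state(); x=s["eef_pos"]; a=R.from_quat(s["tcp_rot"]).as_matrix()[:,0]; a=np.arctan2(a[1],a[0])+np.pi; print("bar yaw",a)
o=np.array([180,290]);k=4.6;bar(c4,"scene",o,k,(x[0],x[1],x[2]+.0084),a); out[:400,402:]=c4[50:450,230:628]
D=cv2.resize(tn[0:45,:90],None,fx=4.4,fy=4.4,interpolation=2);bar(D,"top",np.array([350,190]),4.4,(x[0],x[1],x[2]+.0084),a);out[402:600,402:798]=D
cv2.imwrite("pics/c5.png",out)
```

```text
bar yaw 1.4312825359686379
```

View pics/c5.png

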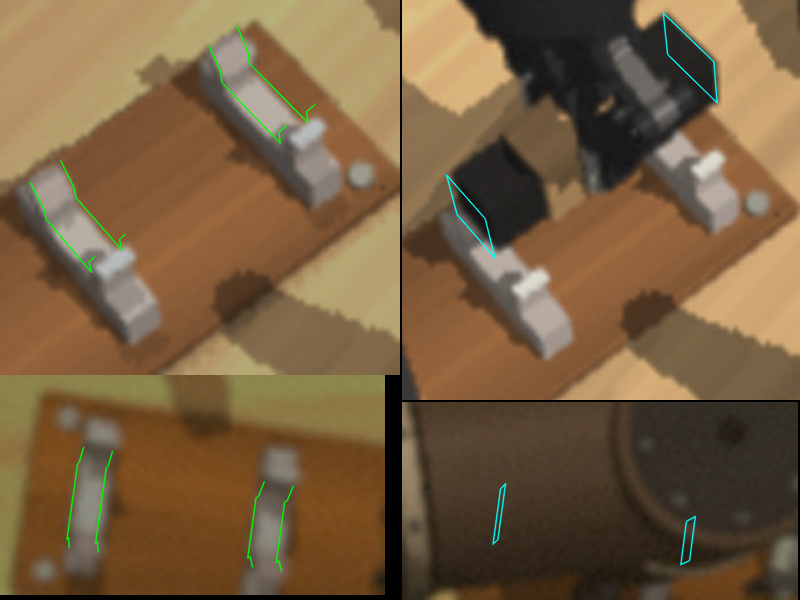

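Run:
```python
from h import *
yaw=1.43
def W(c,a,p): return np.array([c[0]+np.cos(a)*p[0]-np.sin(a)*p[1], c[1]+np.sin(a)*p[0]+np.cos(a)*p[1],p[2]])
def draw(img,n,pts,off,k,col,cl):
    q=np.array([((proj(n,p)-off)+.5)*k-.5 for p in pts])
    cv2.polylines(img,[np.round(q*16).astype(int).reshape(-1,1,2)],cl,col,1,cv2.LINE_AA,4)
s0=cv2.imread("pics/scene0.png"); t0=cv2.imread("pics/top0.png")
def sad(img,n,off,k):
  for sx,col in((0,(0,255,0)),(.004,(0,0,255))):
    for cx,h in((-.044,.0148),(.044,.0185)):
      for g in(1,-1):
        draw(img,n,[W((.5385+sx,-.123),yaw,(cx+dx,g*(h+.006),.048)) for dx in(-.007,.007)],off,k,col,False)
        draw(img,n,[W((.5385+sx,-.123),yaw,(cx+dx,g*(h),.028)) for dx in(-.007,.007)],off,k,col,False)
o=np.array([233,313]);A=cv2.resize(s0[313:383,233:313],None,fx=5.5,fy=5.5,interpolation=2)
A1=cv2.resize(s0[340:380,236:276],None,fx=9,fy=9,interpolation=2); sad(A1,"scene",np.array([236,340]),9)
A2=cv2.resize(s0[315:355,270:310],None,fx=9,fy=9,interpolation=2); sad(A2,"scene",np.array([270,315]),9)
c4=cv2.imread("pics/c4.png"); c4=cv2.resize(c4,(150,130),interpolation=cv2.INTER_AREA)
s=status.read_state(); x=s["eef_pos"]; a=R.from_quat(s["tcp_rot"]).as_matrix()[:,0]; a=np.arctan2(a[1],a[0])+np.pi
B=cv2.resize(c4[35:70,55:90],None,fx=6.8,fy=6.8,interpolation=2); h=.013
draw(B,"scene",[W(x[:2],a,(-.056,y,x[2]+.0084+z)) for y,z in((-h,-.015),(h,-.015),(h,.015),(-h,.015))],np.array([235,325]),6.8,(255,255,0),True)
T=cv2.resize(t0[195:235,362:422],None,fx=6,fy=6,interpolation=2); sad(T,"top",np.array([362,195]),6)
out=np.zeros((600,800,3),np.uint8); out[:360,:360]=A1; out[:360,370:730]=A2; out[362:600,:238]=B; out[362:600,300:660]=T[:238]
cv2.imwrite("pics/c6.png",out)
```

```text
(no output)
```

View pics/c6.png

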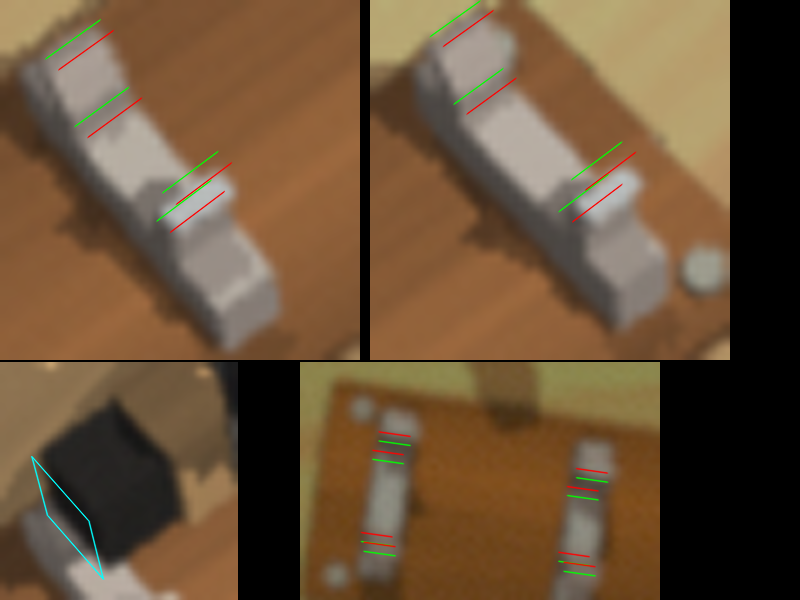

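The slim end points at the clamp and the bar sits over the slots. The two cameras differ by about 3 mm across the cradle, which the flares can absorb. I'll take x ≈ 0.540 as the middle value and descend watching the force.

```bash
python3 -c "
from h import *
plan(.540,-.1235,.0466,-1.714)"
```

```text
turn [ 0.    -0.     0.004] shift [ 2.8 -0.1 19.1] | 19
```

Call:
step_arm:
  motion:
    - [[0,0,0,3,0,0,200],[0,0,0,3,0,8,200],[0,0,0,3,0,14,200],[0,0,0,3,0,19,200],[0,0,0,3,0,19,200]]

```text
t: 6.77
eef_pos: [0.5391, -0.1243, 0.0455]
tcp_rot: [-0.655, 0.755, 0.0, -0.0]
contact_force: [-0.2, -0.5, -0.8]
gripper_width: 0.378
finger_force: 50.7
```

```bash
python3 -c "
from h import *
plan(.540,-.1235,.0346,-1.714); s=status.read_state(); print(s['contact_force'],s['torque'])"
```

```text
turn [ 0.001 -0.     0.002] shift [-0.9 -0.8 10.9] | 11
[-0.18982388 -0.54052476 -0.81155341] [-0.05532964 -0.14068505  0.0643676 ]
```

Call:
step_arm:
  motion:
    - [[0,0,0,0,0,2,200],[0,0,0,0,0,4,200],[0,0,0,0,0,6,200],[0,0,0,0,0,6,200]]

```text
t: 7.1
eef_pos: [0.5407, -0.1243, 0.0407]
tcp_rot: [-0.656, 0.755, -0.001, 0.001]
contact_force: [3.4, -1.0, -0.6]
gripper_width: 0.37
finger_force: 50.9
```

```bash
python3 -c "
from h import *
plan(.540,-.1235,.0346,-1.714); s=status.read_state(); print(s['contact_force'],s['torque'])"
```

```text
turn [-0.002  0.     0.002] shift [-0.7  0.8  6.1] | 6
[ 3.43834838 -1.02004312 -0.56168334] [-0.54895029 -1.35326216 -0.21158468]
```

The side force is +x, so the seat lies slightly further in +x. I'll shift 2 mm that way and continue down.

Call:
step_arm:
  motion:
    - [[0,0,0,0,-2,0,200],[0,0,0,0,-2,2,200],[0,0,0,0,-2,4,200],[0,0,0,0,-2,5,200],[0,0,0,0,-2,5,200]]

```text
t: 7.52
eef_pos: [0.5409, -0.1245, 0.035]
tcp_rot: [-0.656, 0.755, 0.0, -0.0]
contact_force: [1.0, -0.7, 0.0]
gripper_width: 0.374
finger_force: 50.9
```

```bash
python3 -c "
from h import *
plan(.540,-.1235,.0346,-1.714); s=status.read_state(); print(s['contact_force'],s['torque'],s['eef_pos'])"
```

```text
turn [ 0.001 -0.     0.002] shift [-0.9  1.1  0.4] | 1
[ 0.99243627 -0.71543316  0.00927509] [-0.11518871 -0.01838366 -0.04036884] [ 0.54092866 -0.12454714  0.03497884]
```

Call:
step_arm:
  motion:
    - [[0,0,0,0,0,1,200],[0,0,0,0,0,1.5,200],[0,0,0,0,0,1.5,200]]

```text
t: 7.77
eef_pos: [0.5411, -0.1245, 0.0345]
tcp_rot: [-0.656, 0.755, -0.0, -0.0]
contact_force: [-4.1, 1.3, 8.7]
gripper_width: 0.369
finger_force: 52.1
```

Call:
step_arm:
  motion:
    - [[0,0,0,0,0,1,200],[0,0,0,0,0,1.5,200],[0,0,0,0,0,1.5,200]]

```text
t: 8.02
eef_pos: [0.5412, -0.1245, 0.0344]
tcp_rot: [-0.656, 0.755, -0.0, -0.0]
contact_force: [-9.0, 5.0, 22.7]
gripper_width: 0.373
finger_force: 53.9
```

The bar bottomed at TCP z = 0.0344, against 0.0346 predicted for fully home. I'll ease off, release and lift.

Call:
step_arm:
  motion:
    - [[0,0,0,0,0,-2,200],[0,0,0,0,0,-2.5,200],[0,0,0,0,0,-2.5,100],[0,0,0,0,0,-2.5,0],[0,0,0,0,0,-2.5,0]]

```text
t: 8.43
eef_pos: [0.5413, -0.1246, 0.0345]
tcp_rot: [-0.656, 0.755, 0.0, -0.0]
contact_force: [0.5, 1.1, -0.3]
gripper_width: 0.786
finger_force: 0.0
```

Call:
step_arm:
  motion:
    - [[0,0,0,0,0,0,0],[0,0,0,0,0,0,0],[0,0,0,0,0,-15,0],[0,0,0,0,0,-45,0],[0,0,0,0,0,-80,0]]

```text
t: 8.85
eef_pos: [0.5397, -0.1246, 0.1137]
tcp_rot: [-0.655, 0.755, 0.001, -0.002]
contact_force: [1.2, 0.0, -0.1]
gripper_width: 0.997
finger_force: 0.0
```

Call:
step_arm:
  motion:
    - [[0,0,0,0,0,-40,0],[0,0,0,0,0,-80,0],[0,0,0,0,0,-110,0],[0,0,0,0,0,-110,0]]

```text
t: 9.18
eef_pos: [0.5447, -0.125, 0.2322]
tcp_rot: [-0.656, 0.755, -0.004, 0.004]
contact_force: [1.2, 0.3, -0.2]
gripper_width: 1.003
finger_force: 0.0
```

Run:
```python
from h import *
s=status.read_state(); print(s['eef_pos'],s['gripper_width'])
im=eyes.snapshot('scene')[:,:,::-1].copy()[300:420,180:340]
im=cv2.resize(im,(800,600),interpolation=2)
c=np.array([.5412,-.1245,.0428]); a=1.43
u=np.array([np.cos(a),np.sin(a),0]);v=np.array([-u[1],u[0],0])
for x,h in((-.056,.013),(.056,.0165)):
    q=np.array([(proj("scene",c+u*x+v*y+[0,0,z])-[180,300]+.5)*5-.5 for y,z in((-h,-.015),(h,-.015),(h,.015),(-h,.015))])
    cv2.polylines(im,[np.round(q).astype(int).reshape(-1,1,2)],True,(255,255,0),1,cv2.LINE_AA)
cv2.imwrite('pics/c7.png',im)
```

```text
[ 0.54467972 -0.12496137  0.23223797] 1.0034336254091607
```

View pics/c7.png

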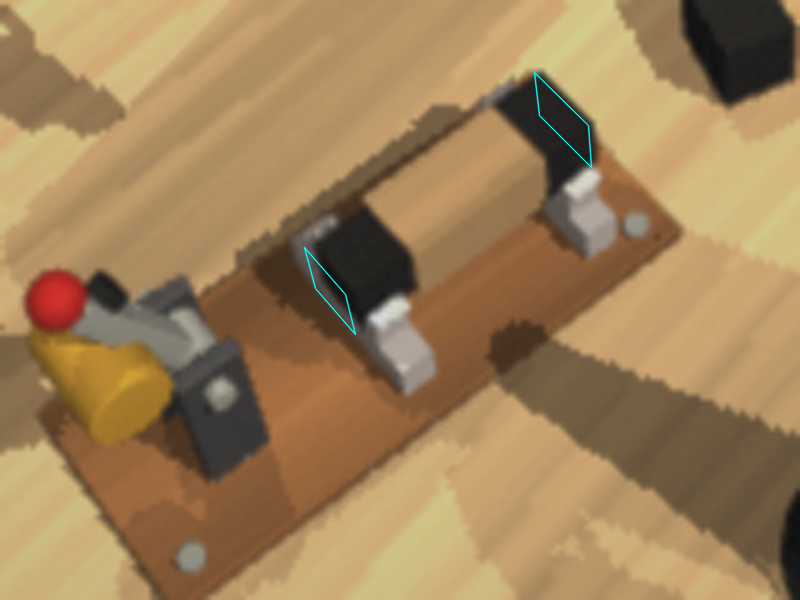

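The bar is seated with its slim end at the clamp, in both saddles and level: the black ends at about (360,270) and (560,110) match the cyan fully-home model to about 2 mm. The clamp is still open, so I'll go behind the red ball with shut fingers.

```bash
python3 -c "
from h import *
seat=np.array([.541,-.1245]);u=np.array([np.cos(1.43),np.sin(1.43)])
k=seat-.145*u; print('knob',k,proj('scene',[*k,.143]),'seen 191,359.6; top',proj('top',[*k,.143]),'seen ~457.4,224.5')
p=seat-.187*u; plan(*p,.232,-1.712)
print(ray('top',(457,157),.1))"
```

```text
knob [ 0.52065192 -0.26806516] [191.65306106 359.88860247] seen 191,359.6; top [456.49631754 223.43502847] seen ~457.4,224.5
turn [-0.007  0.001  0.   ] shift [187.2   2.3  -3.4] | 187
[ 0.69499792 -0.28273886  0.1       ]
```

Call:
step_arm:
  motion:
    - [[0,0,0,37,0,0,255],[0,0,0,75,1,0,255],[0,0,0,112,2,0,255],[0,0,0,150,2,0,255],[0,0,0,187,2,0,255]]
  grip_force: 30

```text
t: 9.65
eef_pos: [0.5121, -0.3108, 0.2237]
tcp_rot: [-0.656, 0.755, 0.001, -0.0]
contact_force: [0.6, -0.3, 0.2]
gripper_width: 0.297
finger_force: 0.0
```

Call:
step_arm:
  motion:
    - [[0,0,0,0,0,0,255],[0,0,0,0,0,0,255],[0,0,0,0,0,30,255],[0,0,0,0,0,65,255],[0,0,0,0,0,96,255]]

```text
t: 10.07
eef_pos: [0.5129, -0.3083, 0.1272]
tcp_rot: [-0.656, 0.755, 0.0, 0.0]
contact_force: [0.6, 0.2, -0.4]
gripper_width: 0.005
finger_force: 0.0
```

```bash
python3 -c "
from h import *
seat=np.array([.541,-.1245]);u=np.array([np.cos(1.43),np.sin(1.43)])
plan(*(seat-.165*u),.134,-1.712); plan(*(seat-.085*u),.134,-1.712); s=status.read_state(); print(s['contact_force'],s['eef_pos'],s['gripper_width'])"
```

```text
turn [-0.     0.001  0.001] shift [-20.9  -2.1  -6.8] | 22
turn [-0.     0.001  0.001] shift [-100.9   -2.1   -6.8] | 101
[ 0.63520729  0.16346668 -0.35622546] [ 0.51285833 -0.30829118  0.12719125] 0.005492879921947744
```

Call:
step_arm:
  motion:
    - [[0,0,0,-8,-2,-5,255],[0,0,0,-16,-2,-7,255],[0,0,0,-24,-2,-7,255],[0,0,0,-32,-2,-7,255],[0,0,0,-40,-2,-7,255]]

```text
t: 10.48
eef_pos: [0.5222, -0.2692, 0.1381]
tcp_rot: [-0.656, 0.755, -0.002, 0.001]
contact_force: [-0.1, -1.3, 1.0]
gripper_width: 0.001
finger_force: 0.7
```

Call:
step_arm:
  motion:
    - [[0,0,0,-8,0,0,255],[0,0,0,-16,0,0,255],[0,0,0,-24,0,0,255],[0,0,0,-32,0,0,255],[0,0,0,-40,0,0,255]]

```text
t: 10.9
eef_pos: [0.5263, -0.2295, 0.1357]
tcp_rot: [-0.656, 0.755, 0.0, -0.0]
contact_force: [-0.3, 0.2, -0.1]
gripper_width: 0.002
finger_force: 0.2
```

Call:
step_arm:
  motion:
    - [[0,0,0,-7,0,0,255],[0,0,0,-13,0,0,255],[0,0,0,-13,0,0,255],[0,0,0,-13,0,0,255],[0,0,0,-13,0,0,255]]

```text
t: 11.32
eef_pos: [0.5281, -0.2177, 0.1357]
tcp_rot: [-0.656, 0.755, 0.0, -0.0]
contact_force: [0.5, -1.2, -0.2]
gripper_width: -0.0
finger_force: 0.0
```

Run:
```python
from h import *
s=status.read_state(); print(s['eef_pos'],s['contact_force'])
im=eyes.snapshot('scene')[:,:,::-1][290:410,180:340]
cv2.imwrite('pics/c8.png',cv2.resize(im,(800,600),interpolation=2))
```

```text
[ 0.52814201 -0.21767243  0.1357456 ] [ 0.4630625  -1.19585989 -0.20434051]
```

View pics/c8.png

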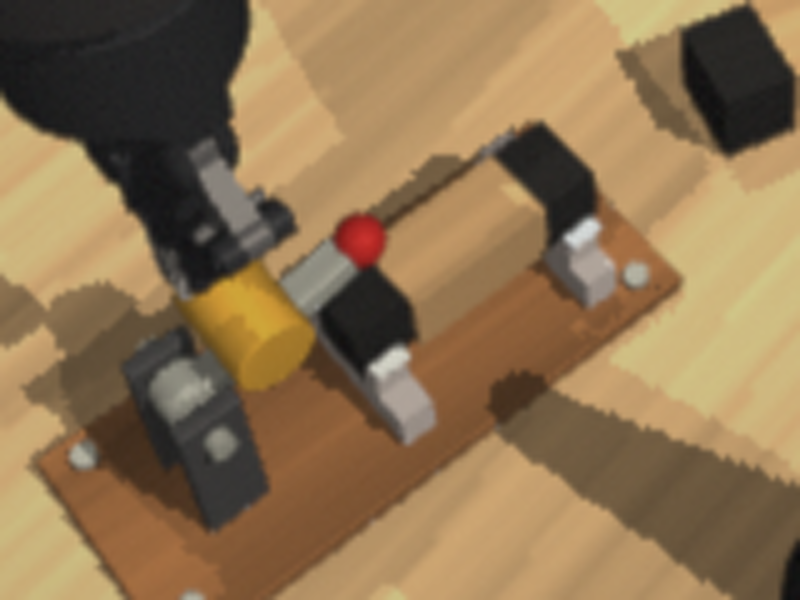

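The clamp has dropped shut: the ball is at (360,240), the arm lies on the dipped end, and the bar is unchanged in the saddles. I'll lift clear and check the ball position.

Call:
step_arm:
  motion:
    - [[0,0,0,0,0,-30,255],[0,0,0,0,0,-60,255],[0,0,0,0,0,-90,255],[0,0,0,0,0,-110,255],[0,0,0,0,0,-110,255]]

```text
t: 11.78
eef_pos: [0.5302, -0.2187, 0.251]
tcp_rot: [-0.656, 0.755, -0.003, 0.002]
contact_force: [1.7, -0.3, 0.3]
gripper_width: -0.002
finger_force: 0.0
```

Run:
```python
from h import *
seat=np.array([.541,-.1245]);u=np.array([np.cos(1.43),np.sin(1.43)])
for a in(1.8,1.9,2.0,2.12):
    b=a-.436; print(a,proj('scene',[*(seat+u*(-.112+.08*np.sin(b))),.07+.08*np.cos(b)]))
im=eyes.snapshot('scene').astype(int); m=(im[...,0]>120)&(im[...,1]<60)&(im[...,2]<70); m[:290]=0; m[400:]=0
v,x=np.nonzero(m[:,180:340]); print('ball',x.mean()+180,v.mean(),len(x))
cv2.imwrite('pics/c9.png',cv2.resize(im[290:410,180:340].astype(np.uint8)[:,:,::-1],(800,600),interpolation=2)); print(status.read_state()['contact_force'])
```

```text
1.8 [252.4215427  338.23918986]
1.9 [253.49626005 340.15166705]
2.0 [254.20862393 342.31217063]
2.12 [254.58801818 345.19791606]
ball 254.9298245614035 342.6666666666667 57
[-0.22559476  1.07051399 -1.37440201]
```

View pics/c9.png

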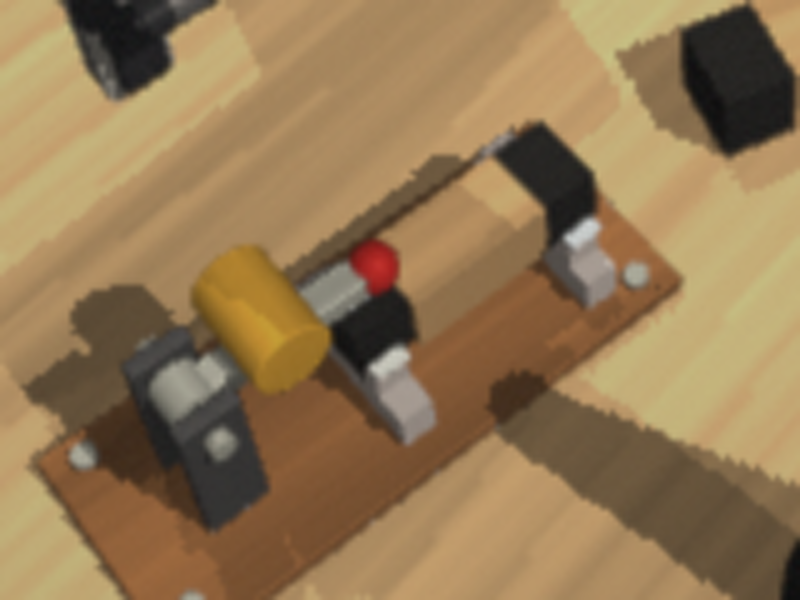

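The ball is at (254.9, 342.7), which matches a hinge angle of about 2.0, so the clamp is fully shut. The bar is home and the gripper is clear. I'll let it settle and hand in.

Call:
step_arm:
  motion:
    - [[0,0,0,0,0,0,255],[0,0,0,0,0,0,255],[0,0,0,0,0,0,255],[0,0,0,0,0,0,255],[0,0,0,0,0,0,255]]

```text
t: 12.25
eef_pos: [0.5279, -0.2176, 0.245]
tcp_rot: [-0.656, 0.755, 0.0, -0.0]
contact_force: [-0.0, -0.5, 0.2]
gripper_width: 0.0
finger_force: 0.0
```

Run:
```python
from h import *
im=eyes.snapshot('scene').astype(int); m=(im[...,0]>120)&(im[...,1]<60)&(im[...,2]<70); m[:290]=0; m[400:]=0
v,x=np.nonzero(m[:,180:340]); print('ball',x.mean()+180,v.mean(),len(x))
print(r.sign_off())
```

```text
ball 254.9298245614035 342.6666666666667 57
the job is handed in; nothing more can be done
None
```

The smallest bar is seated in the cradle with its slim end at the clamp, the clamp arm is shut on it (about 2.0 rad, estimated from the camera), the gripper is clear, and I handed the job in at about 12 s; no verdict came back.

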